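# Turn a coaster blank glazed side up over the tilting fence and load it in the nest

### The job

The square coaster blank lies cork side up, ready to be printed on the wrong side. Without picking it up off the table, push it against the sloping aluminium fence until it has climbed up and leans on it, tip it back over so that it falls flat on the table with its white glazed face up, then slide it away from the fence fully home into the orange corner nest. Leave the cup, squeegee, tape measure, marker pen and red screwdriver where they are.

Things in the scene. Friction and masses are not known exactly. Their poses are not given: they have to be found in the camera images.
- blank: Loose square coaster blank, 84 x 84 x 10 mm, about 0.15 kg: white glazed ceramic with a brown cork face. Origin at the slab's centre (5 mm above the table when flat). Its z axis points out of the CORK face: up at the start, down once turned over; x and y run along its sides. Friction about 0.3 on the fence, 0.6 on the table.
- fence: Fixed aluminium fence, 130 mm wide: two flat ribs, each 38 mm wide, rise from the table at 58 degrees, with an open 54 mm finger gap between them. Origin on the table, middle of the foot line where the slope starts. Local +x is level, into the slope, away from the nest (the way to push); y along the foot line. In the gap the table is bare from x=0 to x=50 mm, so a finger fits there.
- fence_top (a point): Middle of the upper edge of the slope, 26 mm behind the foot line and 42 mm high, between the ribs. The ribs' backs reach 35 mm behind the foot line; a base bar 5 mm high joins them 50 to 66 mm behind. A blank pushed up until its lower edge is at the foot line leans on both ribs at 58 degrees and stays there, its upper edge 71 mm high and 45 mm behind the foot line, proud of the ribs.
- nest: Fixed corner nest of orange plastic, 8 mm high: two L-shaped pieces, mouth towards the fence. Origin on the table, middle of the line of the two stop faces; local -x points out of the mouth. Cheeks 94 mm apart inside, out to x=-40 mm, then flared lead-ins to x=-58 mm, 119 mm apart there. The stops (12 mm thick, 60 mm gap between them) are 166 to 184 mm before the fence's foot line.
- nest_home (a point): Where the blank's centre is when it is fully home, one side against both stops: 42 mm out from the stop faces, in the middle of the nest, 5 mm above the table. Axes as the nest's, which agree with the fence's (turned half round) within 4 degrees.
- mug: Striped cup, 65 x 88 x 50 mm, at the back of the table; not to be moved. Origin at the centre of its underside.
- squeegee: Blue flat squeegee, 73 x 100 x 10 mm; not to be moved. Origin at the centre of its underside.
- driver_cross: Screwdriver with red handle, 182 mm long, lying to the left behind the fence; not to be moved. Origin at the centre of its underside.
- tape_measure: Yellow and black tape measure, 64 x 67 x 34 mm, on the right of the table; not to be moved. Origin at the centre of its underside.
- pen: Black and white marker pen, 135 mm long, lying on the right of the table; not to be moved. Origin at the centre of its underside.

How it is judged:
On the way, in this order (a step that is already met when the one before it is completed fails the run):
1. the blank leans on the fence, tilted between 45 and 75 degrees (angle between blank's own z axis and vertical between 0.785 and 1.309 rad and contact force between blank and fence above 0.05 N), for 0.2 s.
2. the blank lies flat on the table with its glazed face up (angle between blank's own z axis and vertical above 3.04 rad and height (world z) of blank below 0.009 m), for 0.2 s.
At the end, for the whole second after the job is handed in: The blank lies flat on the table, glazed white face up, at rest in the nest with one side against both stops: its centre 42 mm out from the stop faces (39 to 44.5 mm passes) and within 7 mm of the nest's middle (angle between blank's own z axis and vertical above 3.04 rad and height (world z) of blank below 0.008 m and x of blank in the frame of nest between -0.0445 and -0.039 m and y of blank in the frame of nest between -0.007 and 0.007 m and linear speed of blank below 0.01 m/s); the robot touches nothing.
It fails at once if the cup, the squeegee, the tape measure, the pen or the red screwdriver is moved more than 2 cm (distance of any of mug, squeegee, driver_cross, tape_measure, pen from where it was at the start of the episode above 0.02 m).
It fails at once if the blank is picked up: its centre rises more than 70 mm above the table (height (world z) of blank above 0.07 m).
It also fails if it takes over 58 s, if anything falls off the work surface, if the arm or the gripper's body presses on something with over 40 N, if the wrist force passes 120 N, or if a joint passes its speed limit or range.

### The arm

A 6-joint arm with a two-finger parallel gripper is mounted at the origin on a cart in front of the work surface, level with it; the furniture and walls round the work are solid. World frame = base frame: x ahead of the robot, y to its left, z up, the work surface at z = 0. Lengths are in m, angles in rad, forces in N, time in s.
With the tool pointing down it reaches from about 0.275 to 0.875 m from the base axis. Payload 12.5 kg.
Tool frame: the origin (TCP) lies on the centre line of the jaws, within the pads' length; the fingertips stand 22 mm ahead of it and the grasp point (between the pads) lies 3 mm ahead of it (robot.nose_length is the distance from the TCP to the fingertips, in m); z points along the fingers, y is the line along which they close (so a half turn about z gives the same grasp; the last joint's range is limited). The gripper opens to 85 mm and grips with 20 to 120 N. Pads are 22 mm wide; open, the fingers measure 114 mm over their backs; the gripper's body (76 mm by 85 mm) begins 54 mm behind the grasp point. The pads swing forward as they close: fully open they stand 13 mm farther back than shut.
Start: joints at [1.122, 0.351, 1.652, -0, 1.139, -0.085], TCP at [0.196, 0.514, 0.253] pointing down, gripper open.
Joint ranges: [-2.75, 2.75], [-0.79, 2.1], [0.01, 2.65], [-1.57, 4.71], [0.07, 3.14], [-2.87, 2.87]. Speed limits (rad/s): [2.22, 2.22, 2.79, 3.14, 3.14, 3.14].

### API

Orientations are given as a rotation vector (axis times angle).
In Python, from workcell import robot, fingers, kinematics, viewer gives the robot as it stands. Calls block until the motion is done:
- robot.move_ptp(position, orientation): joint-space move of the TCP to a pose.
- robot.move_linear(position, ori=None, v=0.15, contact_N=None): straight line of the TCP; ori=None keeps the orientation; v is the mean speed in m/s. With contact_N (N) it stops when the force on the tool has changed by that much, and returns True; else False.
- robot.set_joints(angles): joint-space move.
- fingers.command_gripper(opening): finger opening in m; the grip force is fixed at half the most; returns when the fingers have stopped.
- robot.pause(seconds).
- kinematics.ik(position, orientation): joint angles nearest the present ones, or None.
- viewer.get_image(name): name is "scene" or "top" or "wrist"; returns a dict with "pixels" (384x512x3 uint8, blue, green, red), "camera_matrix" (3x3 intrinsics, pixels), "k1" (the pictures are not rectified: a ray, as slopes to the right and down, at radius r is drawn at 1 + k1 r^2 times it, then the intrinsics apply), "R" (3x3) and "t" (3): a world point X has camera coordinates R X + t; the wrist camera has in their place "mount" (4x4, takes a point from camera to tool coordinates, whose origin is the TCP and whose axes are the flange's). Camera axes: x right, y down, z forward; pixel columns grow to the right and rows downward; lengths in m; the calibration is good to about 2 mm. A picture is of the moment at which its call begins: read the wrist's pose just before it. There is no depth.
A pose or a line that the arm cannot do raises robot.MotionError and nothing moves.
- robot.hand_in(): hands the job in; it is judged then, once.
Readings, each from a call of its own:
- robot.read_time_s(): time.
- robot.read_joints(): joint angles.
- robot.read_dq(): joint speeds.
- robot.read_tau(): joint torques, N m.
- robot.read_eef_pos(): TCP position.
- robot.read_orientation(): TCP orientation.
- robot.read_contact_force(): force on the tool from outside, world axes, zero at the start.
- robot.read_ft_torque(): the same for the moment, N m.
- robot.read_width(): finger opening in m.
- robot.read_grip_force(): force on a finger pad.
Only numpy, scipy, OpenCV 4.12 (cv2) and the standard library are available. Lean on these libraries where they do the work, as an engineer would, in place of code of your own. Each camera call takes 0.05 s, during which the arm holds its last target. There are 200 camera calls.

## Working session

There is one attempt and no reset: what is moved stays moved. The work goes in short steps, each a Python script; the robot and the scene stay as the last script left them, time stands still between calls to the robot, and variables do not carry over. Pictures are saved under pics/ and viewed, at most 10 in all, crops included, and the job is handed in when it is done.

```bash
ls; mkdir -p pics; cat > h.py <<'E'
import numpy as np, cv2
from workcell import robot, fingers, kinematics, viewer
from scipy.spatial.transform import Rotation as Ro
def cam(n):
    if n=="wrist":
        p=np.array(robot.read_eef_pos());R=Ro.from_rotvec(robot.read_orientation()).as_matrix()
    d=viewer.get_image(n)
    if n=="wrist":
        M=np.array(d["mount"]);Rc=R@M[:3,:3];c=R@M[:3,3]+p
        d["R"]=Rc.T;d["t"]=-Rc.T@c
    return d
def cast(d,uv,z=0.):
    uv=np.array(uv,float).reshape(-1,1,2)
    K=np.array(d["camera_matrix"]);D=np.array([d["k1"],0,0,0,0],float)
    n=cv2.undistortPoints(uv,K,D).reshape(-1,2)
    R=np.array(d["R"]);t=np.array(d["t"]).ravel();c=-R.T@t
    r=np.c_[n,np.ones(len(n))]@R
    z=np.broadcast_to(z,len(n))
    return c+r*((z-c[2])/r[:,2])[:,None]
def proj(d,X):
    R=np.array(d["R"]);return cv2.projectPoints(np.array(X,float).reshape(-1,1,3),cv2.Rodrigues(R)[0],np.array(d["t"],float).ravel(),np.array(d["camera_matrix"]),np.array([d["k1"],0,0,0,0],float))[0].reshape(-1,2)
E
python3 - <<'E'
from h import *
a=cam("top");cv2.imwrite("pics/top0.png",cv2.resize(a["pixels"],(768,576)))
b=cam("scene");cv2.imwrite("pics/sc0.png",cv2.resize(b["pixels"],(768,576)))
for d in(a,b):print(-np.array(d["R"]).T@np.array(d["t"]).ravel(),d["k1"])
E
```

```text
pics
[0.47806859 0.25127764 0.96340482] -0.11086258880386606
[ 0.21726286 -0.45610648  0.86768148] 0.007880788016770751
```

View pics/top0.png

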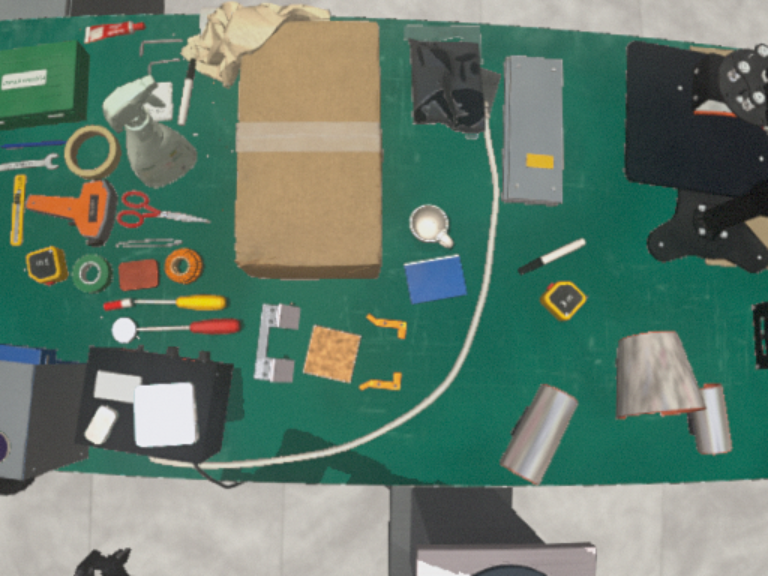

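View pics/sc0.png

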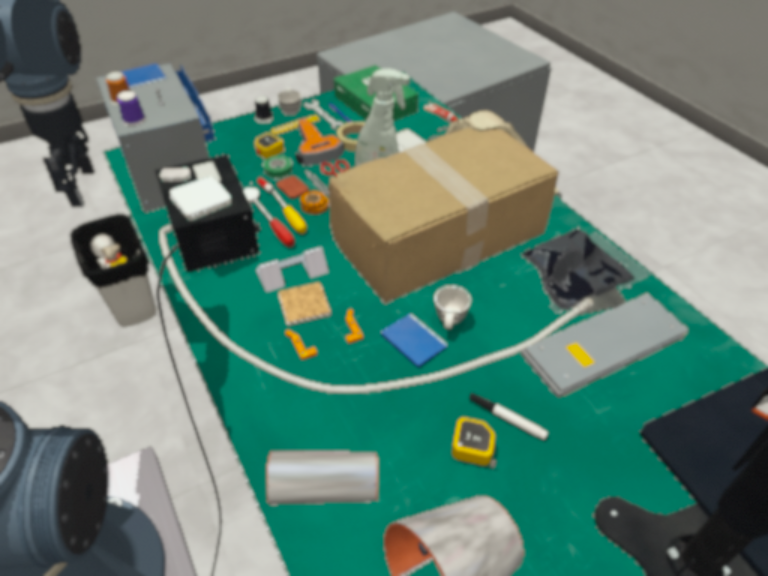

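Top view: fence at px (275,343), cork blank at (332,353), nest at (387,352), so the push direction is image left. I'll get rough positions, then look closer with the wrist camera.

```bash
python3 - <<'E'
from h import *
a=cam("top")
P=np.array([[332,353],[275,306],[275,382],[404,326],[399,384],[380,270],[237,275],[410,280],[240,326],[230,400],[210,440]])/1.5
print(cast(a,P).round(3))
print(Ro.from_rotvec(robot.read_orientation()).as_matrix().round(3))
o=robot.read_orientation()
print(cam("wrist")["mount"])
c=cast(a,P[:1])[0]
for yy in (0.0,):
  for th in (0,90,-90,180):
    # tool z down, rotate about z
    R=Ro.from_euler('z',th,degrees=True)*Ro.from_rotvec([np.pi,0,0])
    q=kinematics.ik([c[0],c[1],0.33],R.as_rotvec());print(th,q)
E
```

```text
[[ 0.482  0.315  0.   ]
 [ 0.561  0.418  0.   ]
 [ 0.429  0.412 -0.   ]
 [ 0.533  0.19   0.   ]
 [ 0.432  0.197  0.   ]
 [ 0.631  0.235  0.   ]
 [ 0.614  0.488  0.   ]
 [ 0.615  0.182  0.   ]
 [ 0.524  0.477  0.   ]
 [ 0.396  0.488  0.   ]
 [ 0.326  0.52   0.   ]]
[[-0.935  0.356 -0.   ]
 [ 0.356  0.935 -0.001]
 [ 0.    -0.001 -1.   ]]
[[ 1.95037881e-03 -9.57474285e-01 -2.88512027e-01  7.28377778e-02]
 [ 9.99997141e-01  2.26665034e-03 -7.62138723e-04  1.07591067e-03]
 [ 1.38368411e-03 -2.88509715e-01  9.57475968e-01 -1.20774963e-01]
 [ 0.00000000e+00  0.00000000e+00  0.00000000e+00  1.00000000e+00]]
0 [ 4.97374030e-01  3.33259760e-01  1.48401579e+00 -4.44089210e-16
  1.32431711e+00  2.06817036e+00]
90 [ 4.97374030e-01  3.33259760e-01  1.48401579e+00 -4.44089210e-16
  1.32431711e+00  4.97374030e-01]
-90 [ 0.49737403  0.33325976  1.48401579  0.          1.32431711 -2.64421862]
180 [ 0.49737403  0.33325976  1.48401579  0.          1.32431711 -1.0734223 ]
```

```bash
cat >> h.py <<'E'
def ori(th): return (Ro.from_euler('z',th)*Ro.from_rotvec([np.pi,0,0])).as_rotvec()
E
python3 - <<'E'
from h import *
robot.move_ptp([0.49,0.315,0.32],ori(np.pi/2))
w=cam("wrist");np.savez("w1.npz",**{k:np.array(v) for k,v in w.items()})
cv2.imwrite("pics/w1.png",cv2.resize(w["pixels"],(768,576)))
hsv=cv2.cvtColor(w["pixels"],cv2.COLOR_BGR2HSV)
for n,lo,hi in(("cork",(8,60,120),(18,170,255)),("orange",(8,200,150),(22,255,255))):
    m=cv2.inRange(hsv,lo,hi)
    for c in cv2.findContours(m,0,1)[0]:
        if cv2.contourArea(c)>300: print(n,cv2.contourArea(c),cv2.minAreaRect(c), cv2.approxPolyDP(c,4,True).reshape(-1,2).tolist())
print(robot.read_eef_pos(),robot.read_time_s())
E
```

```text
cork 768.5 ((249.55001831054688, 154.35000610351562), (51.2288932800293, 56.60476303100586), 18.434946060180664) [[251, 126], [251, 136], [246, 136], [256, 147], [268, 141], [260, 158], [265, 169], [253, 169], [258, 161], [248, 156], [251, 163], [243, 169], [251, 174], [247, 179], [236, 166], [229, 172], [222, 161], [219, 172], [267, 183], [260, 177], [267, 173], [264, 156], [277, 153], [271, 146], [278, 140], [271, 134], [254, 136], [257, 127]]
cork 1848.0 ((404.92767333984375, 89.9463882446289), (54.581817626953125, 126.64179992675781), 2.862405300140381) [[415, 29], [394, 26], [389, 58], [379, 62], [387, 71], [387, 82], [382, 67], [378, 152], [387, 143], [379, 144], [382, 122], [392, 123], [392, 116], [397, 121], [407, 114], [397, 117], [404, 103], [396, 83], [386, 98], [392, 79], [388, 72], [412, 80], [409, 86], [403, 84], [408, 91], [400, 95], [409, 100], [421, 97], [407, 95], [410, 88], [415, 92], [411, 87], [418, 81], [413, 77], [418, 72], [424, 78], [433, 75], [427, 69], [431, 64], [421, 60], [428, 60], [420, 51], [425, 53], [425, 47], [429, 52], [429, 46], [419, 48], [419, 36], [409, 40], [416, 43], [410, 47], [419, 55], [403, 54], [406, 62], [397, 61], [399, 29], [414, 34]]
[0.48922377 0.3158607  0.31974348] 1.6083
```

View pics/w1.png

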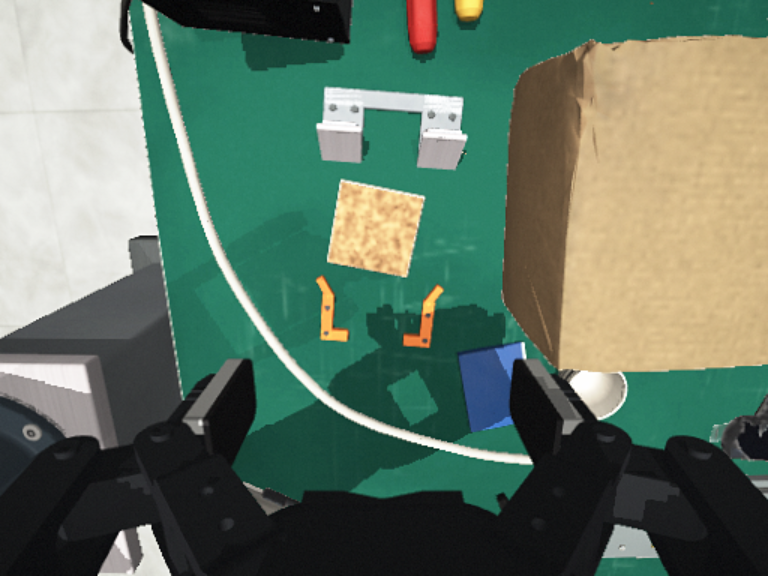

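The wrist view shows the blank's corners at (342,180), (425,197), (407,277) and (327,262). The fence foot line runs (318,160)–(461,169), and the nest stops are at about (348,330) and (404,336). The blank is skewed about 8° to the fence. The tall box is to the right, from about px 505.

```bash
python3 - <<'E'
from h import *
w=dict(np.load("w1.npz"));w["k1"]=float(w["k1"])
hsv=cv2.cvtColor(w["pixels"],cv2.COLOR_BGR2HSV)
m=((hsv[...,0]<35)&(hsv[...,1]>30)|(hsv[...,1]<60)&(hsv[...,2]>110)).astype(np.uint8)
m[:,:195]=0;m[:,325:]=0;m[240:]=0
S={}
for c in cv2.findContours(m,0,1)[0]:
    if cv2.contourArea(c)>60:
        p=cv2.approxPolyDP(c,2.5,True).reshape(-1,2)
        cy=p[:,1].mean(); z=0.01 if 115<cy<183 else (0.008 if cy>183 else 0)
        W=cast(w,p,z)
        print(cv2.contourArea(c),z);print(np.c_[p*1.5,W[:,:2].round(4)].tolist())
        if z==.01: print("rect",cv2.minAreaRect((W[:,:2]*1000).astype(np.float32)))
print(cast(w,np.array([[505,300],[558,370],[512,100],[350,40],[423,52],[318,160],[362,163],[417,167],[461,169],[348,330],[404,336]])/1.5,[0]*9+[.008]*2).round(4))
E
```

```text
386.0 0.008
[[439.5, 285.0, 0.5497, 0.2579], [423.0, 298.5, 0.5331, 0.2431], [420.0, 331.5, 0.5311, 0.2059], [403.5, 333.0, 0.5135, 0.2041], [403.5, 345.0, 0.5137, 0.19], [429.0, 346.5, 0.5413, 0.1884]]
376.0 0.008
[[321.0, 274.5, 0.4276, 0.2687], [316.5, 277.5, 0.4228, 0.2655], [322.5, 291.0, 0.4285, 0.2509], [319.5, 336.0, 0.4234, 0.2002], [345.0, 340.5, 0.4507, 0.195], [348.0, 330.0, 0.4541, 0.2073], [331.5, 325.5, 0.4367, 0.2124], [333.0, 292.5, 0.4393, 0.2493]]
3077.5 0.01
[[340.5, 178.5, 0.45, 0.3651], [327.0, 261.0, 0.4344, 0.2835], [406.5, 276.0, 0.5153, 0.268], [423.0, 195.0, 0.5297, 0.3497]]
rect ((482.6190490722656, 316.542236328125), (83.16444396972656, 82.28485870361328), 79.23077392578125)
3047.5 0
[[324.0, 88.5, 0.4354, 0.4468], [322.5, 121.5, 0.433, 0.4175], [316.5, 123.0, 0.4273, 0.4162], [322.5, 159.0, 0.4319, 0.383], [360.0, 160.5, 0.4684, 0.3817], [363.0, 108.0, 0.4717, 0.4297], [420.0, 111.0, 0.5255, 0.4273], [417.0, 166.5, 0.5239, 0.3762], [454.5, 168.0, 0.5606, 0.3751], [466.5, 136.5, 0.5707, 0.4045], [459.0, 129.0, 0.5632, 0.4113], [462.0, 97.5, 0.5646, 0.4395]]
206.5 0
[[454.5, 0.0, 0.5539, 0.5213], [460.5, 19.5, 0.56, 0.5056], [474.0, 19.5, 0.5722, 0.5058], [481.5, 9.0, 0.5785, 0.5144], [481.5, 0.0, 0.578, 0.5217]]
620.0 0
[[406.5, 0.0, 0.5111, 0.521], [409.5, 43.5, 0.5144, 0.4854], [415.5, 52.5, 0.52, 0.4779], [430.5, 51.0, 0.5337, 0.4792], [436.5, 31.5, 0.5387, 0.4955], [435.0, 0.0, 0.5365, 0.5212]]
[[0.6215 0.239  0.    ]
 [0.689  0.1558 0.    ]
 [0.6119 0.4379 0.    ]
 [0.4602 0.4881 0.    ]
 [0.5269 0.4784 0.    ]
 [0.4275 0.3821 0.    ]
 [0.4703 0.3793 0.    ]
 [0.5239 0.3758 0.    ]
 [0.567  0.3742 0.    ]
 [0.4541 0.2073 0.008 ]
 [0.5141 0.2006 0.008 ]]
```

Fence foot middle is F≈(.496,.379) with direction f≈(.0565,.998), and nest home is about (.486,.249). All sizes agree with those given (rib span 129 mm, stop-to-foot 172 mm). The blank is 10 mm left of the fence middle and skewed, so I'll nudge and square it from the side first.

```bash
cat >> h.py <<'E'
F=np.array([.4962,.379]);f=np.array([.0565,.998]);f/=np.linalg.norm(f);p=np.array([f[1],-f[0]])
def W(s,l,z): return [*(F+s*f+l*p),z]
TF=np.pi/2-.0565   # tool y along foot line, camera on fence side
def lf(xy): d=np.array(xy)[:2]-F; return (d@f).round(4),(d@p).round(4)
def blank(lo,hi,z=.01):
    w=cam("wrist");hsv=cv2.cvtColor(w["pixels"],cv2.COLOR_BGR2HSV)
    m=cv2.inRange(hsv,lo,hi);m=cv2.morphologyEx(m,cv2.MORPH_CLOSE,np.ones((5,5)))
    r=[]
    for c in cv2.findContours(m,0,1)[0]:
        if cv2.contourArea(c)>800:
            X=cast(w,c.reshape(-1,2),z)[:,:2]; (cx,cy),sz,a=cv2.minAreaRect((X*1000).astype(np.float32))
            if 70<sz[0]<100 and 70<sz[1]<100: r.append((lf((cx/1000,cy/1000)),np.round(sz,1),round(a,1)))
    return w,r
E
python3 - <<'E'
from h import *
o=ori(-.0565)
robot.move_ptp(W(-.063,-.082,.12),o)
fingers.command_gripper(.04);print(robot.read_width())
print(robot.move_linear(W(-.063,-.082,.012),o,v=.04,contact_N=4),robot.read_eef_pos(),robot.read_contact_force())
z=robot.read_eef_pos()[2]
if z<.03:
    zz=z+.003
    robot.move_linear(W(-.063,-.082,zz),o,v=.05)
    print(robot.move_linear(W(-.063,-.053,zz),o,v=.04,contact_N=15),lf(robot.read_eef_pos()),robot.read_contact_force())
    robot.move_linear(W(-.063,-.075,zz),o)
    robot.move_linear(W(-.063,-.075,.12),o)
    robot.move_ptp([0.49,0.315,0.32],ori(TF))
    w,r=blank((3,30,100),(30,200,255));print(r)
print(robot.read_time_s())
E
```

```text
0.03956172609710264
True [0.41078012 0.32075872 0.02054119] [-0.95876952 -0.42702436  7.01599566]
False (np.float64(-0.063), np.float64(-0.0531)) [0.29658346 0.07895258 0.46265838]
[((np.float64(-0.0601), np.float64(0.0034)), array([81.5, 81.6]), 85.5)]
9.5333
```

```bash
python3 - <<'E'
from h import *
o=ori(TF);z=.0225
robot.move_ptp(W(-.130,.003,.10),o)
robot.move_linear(W(-.130,.003,z),o,v=.08)
for s,v in((-.075,.05),(-.05,.04),(-.035,.04),(-.024,.03),(-.0195,.02),(-.0185,.02)):
    c=robot.move_linear(W(s,.003,z),o,v=v,contact_N=25)
    print(s,c,lf(robot.read_eef_pos()),np.round(robot.read_contact_force(),1))
    if c: break
print(robot.read_time_s())
for n in("scene","top"):
    d=cam(n);u,v=proj(d,W(0,0,.03))[0].astype(int);k=45
    cv2.imwrite(f"pics/{n}1.png",cv2.resize(d["pixels"][v-k:v+k,u-k:u+k],(500,500)))
cv2.imwrite("pics/lean.png",np.hstack([cv2.resize(cv2.imread(f"pics/{n}1.png"),(400,400)) for n in("scene","top")]))
w=cam("wrist");cv2.imwrite("pics/w2.png",w["pixels"])
E
```

```text
-0.075 False (np.float64(-0.0751), np.float64(0.0031)) [-0.2 -0.6 -0.9]
-0.05 False (np.float64(-0.0499), np.float64(0.003)) [ 0.4 -0.3 -0.6]
-0.035 False (np.float64(-0.0348), np.float64(0.0029)) [ 0.  -0.8  0.2]
-0.024 False (np.float64(-0.0239), np.float64(0.003)) [-0.   0.4  0. ]
-0.0195 False (np.float64(-0.02), np.float64(0.0029)) [-0.6 -5.2  1.3]
-0.0185 False (np.float64(-0.0198), np.float64(0.0029)) [  0.3 -11.4   3. ]
15.2583
```

View pics/lean.png

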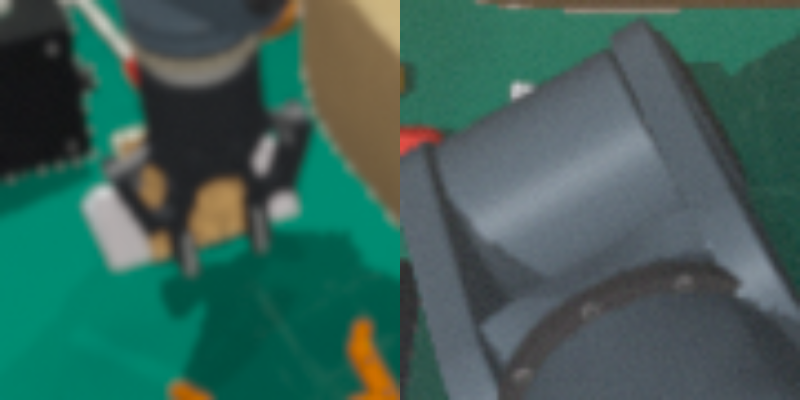

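View pics/w2.png

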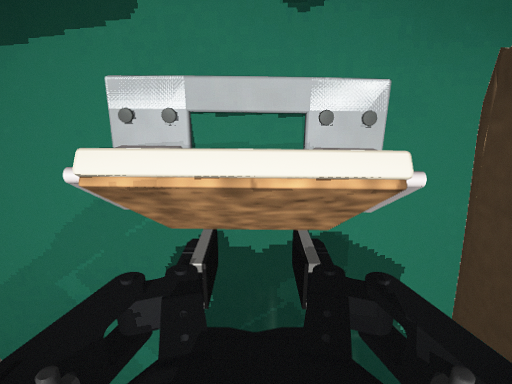

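The pictures show the blank leaning squarely on both ribs, cork side facing the fingers (w2: top edge on row 150–175, foot at row ~230). Now I back off and tip it over from behind.

```bash
python3 - <<'E'
from h import *
o=ori(TF)
robot.pause(.2)
robot.move_linear(W(-.03,.003,.0225),o,v=.03)
robot.move_linear(W(-.065,.003,.0225),o,v=.1)
robot.move_linear(W(-.065,.003,.17),o,v=.15)
fingers.command_gripper(0)
robot.move_linear(W(.072,.003,.17),o,v=.15)
w=cam("wrist")
robot.move_linear(W(.072,.003,.074),o,v=.1,contact_N=8)
print(robot.read_eef_pos(),robot.read_time_s())
for s in(.045,.02,.0,-.015):
    c=robot.move_linear(W(s,.003,.074),o,v=.05,contact_N=12)
    print(s,c,lf(robot.read_eef_pos()),np.round(robot.read_contact_force(),1))
    if c: break
w2=cam("wrist")
cv2.imwrite("pics/tip.png",np.hstack([cv2.resize(x["pixels"],(400,300)) for x in(w,w2)]))
print(robot.read_time_s())
E
```

```text
[0.5036239  0.45099896 0.07477773] 20.4667
0.045 False (np.float64(0.045), np.float64(0.0031)) [-0.4  0.9  0.2]
0.02 False (np.float64(0.02), np.float64(0.0031)) [-0.2  0.2  0.3]
0.0 False (np.float64(-0.0001), np.float64(0.0031)) [-0.3  0.4 -0.3]
-0.015 False (np.float64(-0.0152), np.float64(0.0031)) [0.5 0.1 0.4]
22.8583
```

View pics/tip.png

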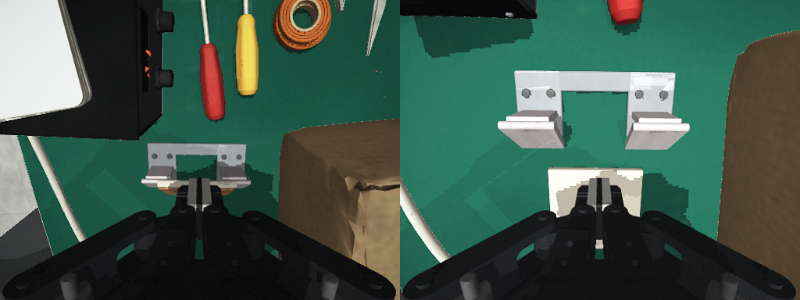

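The blank now lies flat, white side up, just in front of the fence. I'll measure it from above.

```bash
python3 - <<'E'
from h import *
o=ori(TF)
robot.move_linear(W(-.015,.003,.15),o)
robot.move_ptp(W(-.06,.0,.32),o)
w,r=blank((0,0,150),(179,45,255));print(r)
hsv=cv2.cvtColor(w["pixels"],cv2.COLOR_BGR2HSV)
m=cv2.inRange(hsv,(5,190,120),(22,255,255))
for c in cv2.findContours(m,0,1)[0]:
    if cv2.contourArea(c)>150:
        q=cv2.approxPolyDP(c,2.5,True).reshape(-1,2);print([tuple(map(float,lf(x))) for x in cast(w,q,.008)])
print(robot.read_time_s())
cv2.imwrite("pics/w3.png",w["pixels"])
E
```

```text
[((np.float64(-0.0589), np.float64(0.0009)), array([84.7, 83.9]), 85.3)]
24.3
```

View pics/w3.png

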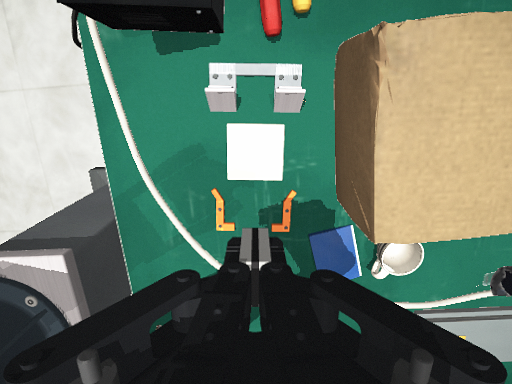

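Blank is at s=-59 mm, lateral +1 mm, nearly square and lined up with the nest mouth (cheeks at cols 222/287, blank centre 255). I start the slide with closed fingers in the gap, then widen them for a square push home.

```bash
python3 - <<'E'
from h import *
o=ori(TF)
robot.move_ptp(W(.007,0,.12),o)
robot.move_linear(W(.007,0,.0255),o,v=.08,contact_N=10);print(robot.read_eef_pos())
print(robot.move_linear(W(-.042,0,.0255),o,v=.05,contact_N=12))
robot.move_linear(W(-.018,0,.0255),o,v=.08)
fingers.command_gripper(.04)
robot.move_linear(W(-.018,-.001,.0225),o,v=.05,contact_N=10)
for s,v in((-.068,.04),(-.084,.02)):
    c=robot.move_linear(W(s,-.001,.0225),o,v=v,contact_N=10)
    print(s,c,lf(robot.read_eef_pos()),np.round(robot.read_contact_force(),1))
    if c: break
robot.move_linear(W(-.05,-.001,.0225),o,v=.08)
robot.move_linear(W(-.05,-.001,.12),o)
robot.move_ptp(W(-.08,.0,.28),o)
w,r=blank((0,0,150),(179,45,255));print(r,robot.read_time_s())
cv2.imwrite("pics/w4.png",cv2.resize(w["pixels"][60:320,100:400],(780,600)))
E
```

```text
[0.49686912 0.38615242 0.02604076]
False
-0.068 False (np.float64(-0.0679), np.float64(-0.001)) [ 0.8  0.  -0.1]
-0.084 True (np.float64(-0.0799), np.float64(-0.0002)) [ 1.1  3.8 -0.4]
[((np.float64(-0.1317), np.float64(0.0014)), array([84., 85.]), 86.9)] 32.875
```

View pics/w4.png

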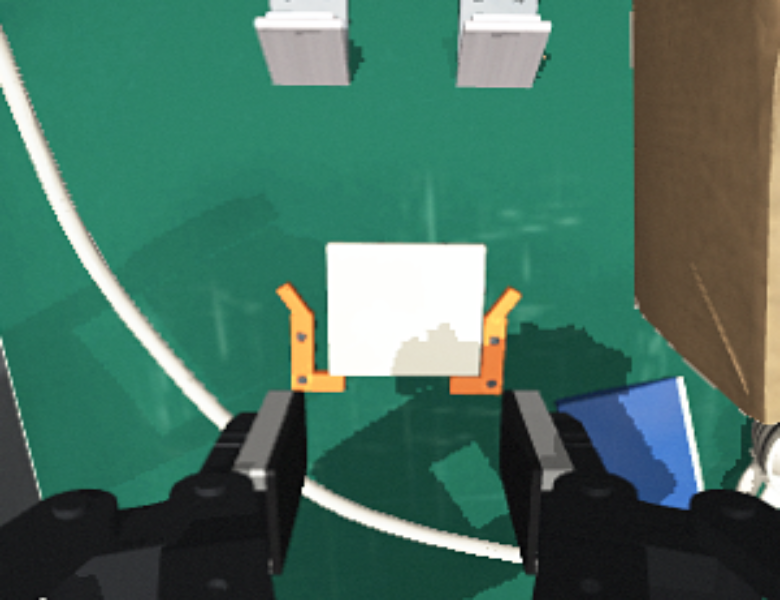

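The blank sits in the nest, white side up, with its front edge (row 376) at the stop faces (rows 374–376). It lies to the right but within the 5 mm cheek clearance. One firmer push will confirm it is home, then I hand in.

```bash
python3 - <<'E'
from h import *
o=ori(TF)
robot.move_ptp(W(-.05,0,.12),o)
robot.move_linear(W(-.05,0,.0225),o,v=.08,contact_N=10)
print(robot.move_linear(W(-.088,0,.0225),o,v=.02,contact_N=18),lf(robot.read_eef_pos()))
robot.move_linear(W(-.05,0,.0225),o,v=.08)
robot.move_linear(W(-.05,0,.15),o)
robot.move_ptp(W(-.08,.0,.28),o)
w,r=blank((0,0,150),(179,45,255));print(r)
hsv=cv2.cvtColor(w["pixels"],cv2.COLOR_BGR2HSV)
m=cv2.inRange(hsv,(5,150,100),(25,255,255))
for c in cv2.findContours(m,0,1)[0]:
    if cv2.contourArea(c)>100:
        q=cv2.approxPolyDP(c,2,True).reshape(-1,2);print([tuple(map(float,lf(x))) for x in cast(w,q,.008)])
print(robot.read_time_s())
E
```

```text
True (np.float64(-0.0801), np.float64(0.0011))
[((np.float64(-0.1324), np.float64(0.0022)), array([84.6, 84.1]), 85.5)]
[(-0.1171, 0.057), (-0.1348, 0.045), (-0.1746, 0.0449), (-0.1778, 0.0275), (-0.1874, 0.0277), (-0.1857, 0.0555), (-0.1378, 0.0536), (-0.1229, 0.0629)]
[(-0.1159, -0.0632), (-0.1203, -0.0676), (-0.132, -0.0597), (-0.1844, -0.0618), (-0.1859, -0.0355), (-0.1764, -0.0323), (-0.1701, -0.0496), (-0.135, -0.0484)]
38.55
```

```bash
python3 -c "
from h import *
print(robot.hand_in())"
```

```text
the job is handed in; nothing more can be done
None
```

The blank leaned on the fence, fell flat with its white side up and was slid home against both stops. It measures 42 mm out and about 4 mm off the middle, and I handed the job in after about 39 s of robot time; the verdict was not reported.

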